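Load the sample tube and hold the shutter open at the index

TASK

Take the tall sample tube out of the white storage rack and lower it upright, all the way down, into the empty hole of the aluminium holder on the measuring unit, and let go of it; do not drop it. Only then grasp the upright post of the unit's spring-return shutter slide and pull the slide out until its pointer lies over the small clamp-on index plate, and finish while still holding it there, because it springs shut when let go. Leave the two short tubes and the loose parts on the table where they are.

Things in the scene. Friction and masses are not known exactly. Their poses are not given: they have to be found in the camera images.
- tall_tube: the tall sample tube: amber glass, 16 mm diameter, 100 mm long overall including a black cap 17.6 mm in diameter on its top 22 mm, about 30 g; origin at the centre of its bottom, z axis up along the tube. It stands in one of the rack's three holes (which one varies), its lower 35 mm in the hole and 65 mm above the rack
- short_tube_a: one of two short tubes in the rack: same diameter and cap but 70 mm long, so 35 mm stands above the rack; origin at the centre of its bottom. To be left in place
- short_tube_b: the other short tube, same as short_tube_a
- rack: fixed white plastic storage rack, 45 (x) x 145 (y) x 45 mm high; origin at the centre of its underside; three holes of 18 mm diameter, 35 mm deep, in a row along its own y axis at -45, 0 and +45 mm
- unit: fixed measuring unit on a black base 12 mm thick; origin on the table surface. In its own frame: aluminium tube holder block 50 x 50 mm centred at (0, 60 mm), its top 62 mm above the table; black shutter housing 100 (x) x 32 (y) mm centred at (0, -45 mm), top at 85 mm; a black lens tube on the housing's -y side (top at 71 mm). The shutter slide comes out of the housing's -x face towards -x
- holder_mouth (a point): centre of the mouth of the holder's hole, in the block's top face, 62 mm above the table; the hole is vertical, 18 mm in diameter with a 2 mm chamfer, 40 mm deep, and starts empty; a tube standing in it fully down has its bottom 40 mm below this point
- shutter (a joint): draw of the shutter slide in m: 0 = shut (where it starts), growing as it is pulled out along the unit's own -x axis, hard stop at 0.095. A spring pulls it shut: about 3 N at 0 and 7 N at 0.07; it returns to 0 when let go
- pull_post (a point): the place to grip on the slide's upright round steel post, on its axis: the post is 16 mm in diameter, stands from 48 to 100 mm above the table, and this point is 78 mm above the table. It moves with the slide; shut, its axis is 45 mm in front of the housing's face. Nothing stands beside it above 50 mm
- pointer (a point): the slide's pointer: near the free end of a thin steel arm, 4 mm wide, that sticks out from the foot of the post along the unit's -y, 40 mm from the post's axis, 41 mm above the table. It moves with the slide, has the same x in the unit's frame as the post's axis, and passes 2 mm above the index plate
- index: the index: a small aluminium plate, 10 mm wide along the unit's x, 22 mm across and 3 mm thick, clamped on the black rail beside the slide; origin at the centre of the plate's underside, 34 mm above the table, axes parallel to the unit's. Its place along the rail varies: it lies 30 to 70 mm beyond the shut pointer along the unit's -x. It is fixed and does not stop the slide
- objective: loose steel microscope objective standing on the table behind the rack, 32 mm diameter, 46 mm high; origin at the centre of its underside; a bystander
- lens_tube: loose short black lens tube standing behind the rack, 32 mm diameter, 35 mm high; origin at the centre of its underside; a bystander
- clamp_fork: loose flat steel clamping fork, 75 x 28 x 9 mm, lying in front of the unit's tube holder; origin at its underside; a bystander
- driver: loose screwdriver 150 mm long lying at the left front; origin at its underside, handle to its own -x; a bystander
Things that resemble listed ones, but are neither listed nor needed, are in the scene too. What is shaped like the tall_tube but pink or red is not meant.

How it is judged:
On the way, in this order (a step that is already met when the one before it is completed fails the run):
1. the tall tube stands fully down in the holder, released (z of tall_tube in the frame of holder_mouth below -0.036 m and horizontal distance between tall_tube and holder_mouth below 0.004 m and angle between tall_tube's own z axis and vertical below 0.1 rad and contact force between the fingers and tall_tube below 0.05 N and linear speed of tall_tube below 0.03 m/s), for 0.2 s.
2. the slide is held by the fingers with its pointer over the index plate (x of pointer in the frame of index between -0.005 and 0.005 m and contact force between the fingers and shutter above 1 N and velocity of joint shutter between -0.01 and 0.01 m/s), for 0.3 s.
At the end, for the whole second after the job is handed in: The tall tube stands released and at rest in the holder hole: upright within 0.1 rad, within 4 mm of its axis, at least 36 mm deep. The fingers hold the slide (over 1 N) at rest, its pointer within 5 mm of the middle of the index plate along the travel, through the last second (all of step 1 and all of step 2 and contact force between tall_tube and shutter below 0.1 N); the arm keeps its last pose, push and grip.
It fails at once if the shutter slide is pulled out more than 15 mm before the tall tube is in the holder (value of joint shutter above 0.015 m and (horizontal distance between tall_tube and holder_mouth above 0.006 m or z of tall_tube in the frame of holder_mouth above -0.03 m)).
It fails at once if the tall tube is dropped (falls free faster than 0.5 m/s) (linear speed of tall_tube above 0.5 m/s and contact force between the fingers and tall_tube below 0.02 N).
It fails at once if a short tube is moved more than 25 mm (distance of any of short_tube_a, short_tube_b from where it was at the start of the episode above 0.025 m).
It fails at once if a loose part on the table (objective, lens tube, fork, screwdriver) is moved more than 25 mm (distance of any of objective, lens_tube, clamp_fork, driver from where it was at the start of the episode above 0.025 m).
It also fails if it takes over 58 s, if anything falls off the work surface, if the arm or the gripper's body presses on something with over 40 N, if the wrist force passes 120 N, or if a joint passes its speed limit or range.

ROBOT

A 6-joint arm with a two-finger parallel gripper is mounted at the origin on the work surface. World frame = base frame: x ahead of the robot, y to its left, z up, the work surface at z = 0. Lengths are in m, angles in rad, forces in N, time in s.
With the tool pointing down it reaches from about 0.3 to 0.875 m from the base axis. Payload 6.4 kg.
Tool frame: the origin (TCP) lies midway between the tips of the shut fingers; the grasp point (between the pads) lies 19 mm behind it; z points along the fingers, y is the line along which they close (so a half turn about z gives the same grasp; the last joint's range is limited). The gripper opens to 85 mm and grips with 20 to 120 N. Pads are 22 mm wide; open, the fingers measure 114 mm over their backs; the gripper's body (76 mm by 85 mm) begins 54 mm behind the grasp point. The pads swing forward as they close: fully open they stand 13 mm farther back than shut.
Start: joints at [1.054, 0.181, 1.607, -0, 1.354, -0.206], TCP at [0.176, 0.547, 0.231] pointing down, gripper open.
Joint ranges: [-2.99, 2.99], [-0.89, 2.07], [0.3, 2.58], [-1.14, 4.28], [0, 2.63], [-3.12, 3.12]. Speed limits (rad/s): [2.57, 2.57, 3.01, 3.14, 3.14, 3.14].

INTERFACE

Orientations are given as a unit quaternion [w, x, y, z].
In Python, from bench import * gives the robot as it stands.
- The arm moves only by the tool play_rows, never from a script. Its argument "plan" is a list of rows, each a list of 3 entries, a list of its own where there are three numbers: the finger opening in mm, from 0 to 85.4, then the shift along the tool's x, y, z normalised to -1 to 1, where 1 is 40 cm, then the turn about the tool's z normalised to -1 to 1, where 1 is pi rad. A call has 1 to 10 rows; each row is the pose to reach, as a shift and turn from the pose commanded when the call began, along the tool's axes at that moment, turning the shorter way round; what a row does not reach only later rows make up. A row lasts 1/10 s, in which the tool goes at most 50 mm and 8.59 degrees, less where a joint would pass 70% of its speed; a pose out of reach is approached as far as the arm can. A call with a number of a shift or a turn outside -1 to 1 is refused whole. A call with a gripper value outside its range is refused whole. The fingers move at their own pace and stop on an object; the grip force is fixed at half the most. Time passes only in rows, so rows that repeat a pose let the fingers close. It gives the time, the measured TCP pose, the force, the opening and the grip force at its end, in the units of the state.
- get_obs(): the state, without advancing time (a new reading comes with each control period).
- camera(name): name is "scene" or "top" or "wrist"; returns a dict with "image" (420x560x3 uint8, red, green, blue), "range_z" (420x560 float32, m along the optical axis (not along the pixel's ray), 0 where there is no reading), "intrinsics" (3x3 intrinsics, pixels), "rvec" (rotation vector, rad) and "tvec" (3), from world to camera coordinates, as OpenCV has them; the wrist camera has in their place "T_tool_cam" (4x4, takes a point from camera to tool coordinates, whose origin is the TCP and whose axes are the flange's). Camera axes: x right, y down, z forward; pixel columns grow to the right and rows downward; lengths in m; the calibration is good to about 2 mm. A picture is of the moment at which its call begins: read the wrist's pose just before it.
- hand_in(): hands the job in; it is judged then, once.
Trained networks look in a picture, given as the dict that the camera call returned (one of the last four; its "shot" number tells which), for a name from the list of things; names that differ only in an ending like _2 or _b are one class to them, and where a whole thing is asked for, a point or a joint stands for the part that bears it (a point fixed in the world has none). Each returns a list of dicts, best first, with "conf" (0 to 1); they miss things now and then, are a little off and sometimes report something else, mostly with a low value. They report only what shows in the picture. A call takes as long as a camera call. They do not tell look-alikes from the thing itself.
- search_frame(picture, label): "rect" ([centre column, centre row, width, height] in pixels, round what is visible of it).
- masks_of(picture, label): "mask" (420x560 bool, what is visible of it) and "rect" ([centre column, centre row, width, height] in pixels, round what is visible of it).
The state is a dict: "time_s": time; "q": joint angles; "dq": joint speeds; "joint_efforts": joint torques, N m; "eef_pos": TCP position; "eef_rot": TCP orientation; "wrist_force": force on the tool from outside, world axes, zero at the start; "torque": the same for the moment, N m; "opening": opening from 0.0 (shut) to 1.0 (fully open); "grasp_force": force on a finger pad.
Only numpy, scipy, OpenCV 4.12 (cv2) and the standard library are available. Lean on these libraries where they do the work, as an engineer would, in place of code of your own. Each camera call takes 0.05 s, during which the arm holds its last target. There are 200 camera calls.

## Working session

There is one attempt and no reset: what is moved stays moved. The work goes in short steps, Python scripts to look and compute and a tool call to move; the robot and the scene stay as the last step left them, time stands still between calls to the robot, and variables do not carry over. Pictures are saved under pics/ and viewed, at most 10 in all, crops included, and the job is handed in when it is done.

Besides the shell and the picture viewer there is one more tool, called after ">>>" by a JSON object that holds its "api" and its "payload". play_rows: Moves the arm, as the interface text tells. Its arguments: {"type":"object","properties":{"plan":{"type":"array","items":{"type":"array"}}},"required":["plan"]}

```bash
mkdir -p pics; cat > h.py <<'E'
from bench import *
import numpy as np, cv2
from scipy.spatial.transform import Rotation as R
def cloud(p):
    K=p["intrinsics"]; z=p["range_z"]; v,u=np.mgrid[:420,:560]
    c=np.stack([(u-K[0,2])/K[0,0]*z,(v-K[1,2])/K[1,1]*z,z],-1)
    if "T_tool_cam" in p:
        T=np.array(p["T_tool_cam"]); o=p["obs"]; w,x,y,q=o["eef_rot"]
        return (c@T[:3,:3].T+T[:3,3])@R.from_quat([x,y,q,w]).as_matrix().T+o["eef_pos"]
    Rm=cv2.Rodrigues(np.array(p["rvec"],float))[0]
    return (c-np.ravel(p["tvec"]))@Rm
def snap(n,save=None):
    o=get_obs(); p=camera(n); p["obs"]=o
    if save: cv2.imwrite(f"pics/{save}.png",p["image"][:,:,::-1])
    return p
E
python3 - <<'E'
from h import *
o=get_obs();print({k:np.round(v,3).tolist() for k,v in o.items()})
for n in("scene","top"):
    p=snap(n,n+"0"); W=cloud(p); print(n,np.round(p["intrinsics"],1).tolist())
    np.savez(n,W=W,img=p["image"])
    for l in["tall_tube","short_tube_a","rack","unit","holder_mouth","shutter","pull_post","pointer","index","clamp_fork","driver","objective","lens_tube"]:
        for d in masks_of(p,l)[:4]:
            m=d["mask"]&(p["range_z"]>0); P=W[m]
            if len(P): print(l,round(d["conf"],2),np.round(d["rect"]).tolist(),np.round(np.median(P,0),3),np.round(P.min(0),3),np.round(P.max(0),3))
E
```

```text
{'time_s': 0.0, 'q': [1.054, 0.182, 1.608, -0.0, 1.354, -0.206], 'dq': [-0.001, 0.001, -0.0, 0.0, -0.0, -0.002], 'joint_efforts': [-0.002, -44.487, -35.134, -0.001, 0.009, 0.0], 'eef_pos': [0.176, 0.547, 0.23], 'eef_rot': [-0.0, 0.155, 0.988, -0.001], 'wrist_force': [0.105, 0.08, 0.458], 'torque': [0.017, -0.012, 0.005], 'grasp_force': 0.0, 'opening': 1.003}
scene [[393.8, 0.0, 281.3], [0.0, 393.8, 207.8], [0.0, 0.0, 1.0]]
tall_tube 0.81 [408.0, 242.0, 10.0, 34.0] [0.413 0.382 0.059] [0.399 0.374 0.003] [0.418 0.388 0.101]
tall_tube 0.74 [328.0, 217.0, 10.0, 40.0] [0.432 0.194 0.055] [ 0.274  0.108 -0.001] [0.438 0.2   0.102]
tall_tube 0.55 [363.0, 237.0, 10.0, 29.0] [0.477 0.304 0.083] [ 0.365  0.251 -0.001] [0.482 0.31  0.111]
short_tube_a 0.52 [348.0, 232.0, 12.0, 16.0] [0.475 0.258 0.064] [ 0.356  0.203 -0.002] [0.481 0.265 0.083]
short_tube_a 0.48 [383.0, 250.0, 10.0, 23.0] [0.479 0.348 0.068] [0.465 0.339 0.043] [0.483 0.355 0.082]
rack 0.98 [365.0, 257.0, 75.0, 53.0] [0.492 0.311 0.036] [ 0.389  0.228 -0.001] [0.499 0.375 0.063]
unit 0.94 [170.0, 213.0, 108.0, 87.0] [ 0.62  -0
[... 2633 characters left out ...]
0.197  0.049] [ 0.495 -0.223  0.037] [ 0.558 -0.19   0.106]
pointer 0.41 [203.0, 226.0, 65.0, 22.0] [0.466 0.293 0.044] [ 0.446  0.226 -0.003] [0.496 0.383 0.082]
clamp_fork 0.82 [364.0, 229.0, 25.0, 37.0] [ 0.45  -0.071  0.008] [ 0.42  -0.103 -0.005] [ 0.496 -0.049  0.014]
clamp_fork 0.49 [191.0, 186.0, 18.0, 14.0] [0.563 0.319 0.036] [ 0.55   0.309 -0.006] [0.587 0.339 0.046]
driver 0.85 [134.0, 296.0, 26.0, 62.0] [0.295 0.458 0.021] [ 0.252  0.434 -0.003] [0.389 0.495 0.033]
objective 0.62 [407.0, 193.0, 102.0, 131.0] [ 0.584 -0.187  0.014] [ 0.386 -0.28  -0.004] [ 0.695 -0.051  0.106]
lens_tube 0.66 [223.0, 194.0, 17.0, 17.0] [0.544 0.257 0.029] [ 0.529  0.242 -0.002] [0.56  0.273 0.039]
```

```bash
python3 - <<'E'
import cv2
t=cv2.imread("pics/top0.png");s=cv2.imread("pics/scene0.png")
a=cv2.resize(t[110:275,335:480],None,fx=3.6,fy=3.6,interpolation=cv2.INTER_CUBIC)
cv2.imwrite("pics/a.png",a)
cv2.imwrite("pics/b.png",cv2.resize(s[140:320,100:480],None,fx=2.1,fy=2.1,interpolation=cv2.INTER_CUBIC))
E
```

```text
(no output)
```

View pics/a.png

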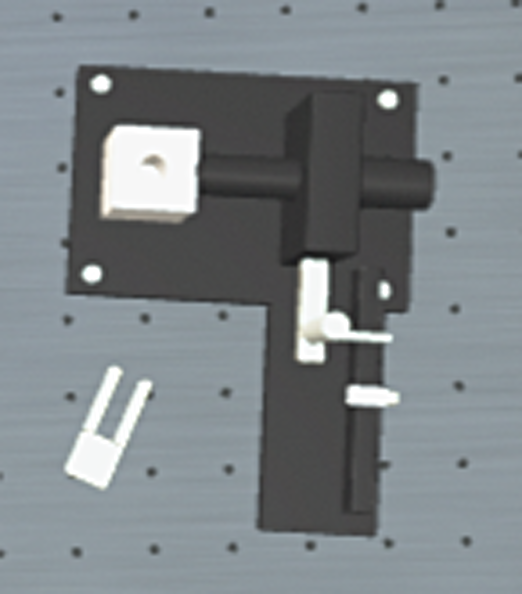

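View pics/b.png

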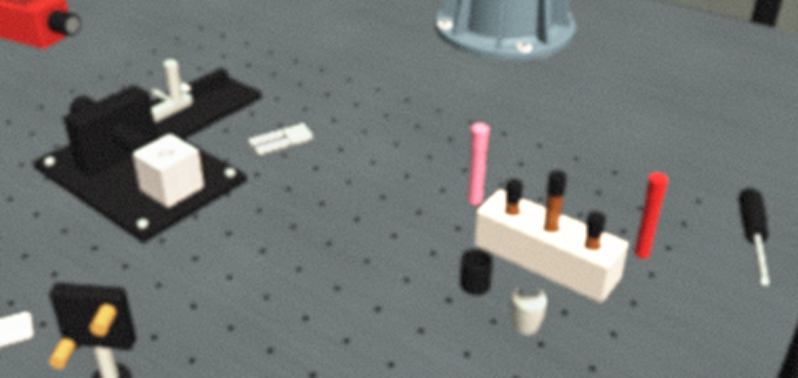

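```bash
cat >> h.py <<'E'
def rect(W,box,zr):
    x0,x1,y0,y1=box
    m=(W[...,0]>x0)&(W[...,0]<x1)&(W[...,1]>y0)&(W[...,1]<y1)&(W[...,2]>zr[0])&(W[...,2]<zr[1])
    P=W[m]
    if len(P)<4: return None
    r=cv2.minAreaRect(P[:,:2].astype(np.float32)*1000)
    return len(P),np.round(P.mean(0),4),[np.round(v,1) for v in r]
BOX=dict(rack=((.4,.55,.2,.4),(.04,.05)),tall=((.44,.5,.27,.33),(.1,.125)),ta=((.44,.5,.33,.37),(.075,.09)),tb=((.44,.5,.23,.28),(.075,.09)),
 holder=((.55,.7,-.16,-.04),(.055,.068)),housing=((.53,.7,-.28,-.14),(.078,.092)),post=((.47,.56,-.25,-.16),(.09,.11)),arm=((.47,.56,-.27,-.21),(.0375,.06)),index=((.42,.5,-.28,-.18),(.03,.045)),base=((.4,.75,-.35,0.),(.008,.018)))
def rects(W):
    for k,(b,z) in BOX.items(): print(k,rect(W,b,z))
E
python3 - <<'E'
from h import *
for n in("scene","top"):
    print(n); rects(np.load(n+".npz")["W"])
E
```

```text
scene
rack (913, array([0.4749, 0.3095, 0.0449]), [array([452.7, 308.6]), array([ 90.1, 158.6]), np.float64(0.4)])
tall (70, array([0.4746, 0.3026, 0.1069]), [array([473.2, 302.7]), array([14.8, 16.7]), np.float64(37.8)])
ta (50, array([0.475 , 0.347 , 0.0795]), [array([474. , 346.6]), array([16.8, 15.9]), np.float64(66.7)])
tb (47, array([0.4724, 0.2575, 0.0791]), [array([471.2, 256.5]), array([15.7, 14.9]), np.float64(62.2)])
holder (406, array([ 0.6198, -0.1059,  0.0614]), [array([ 616.6, -116.6]), array([87.5, 51.9]), np.float64(86.0)])
housing (369, array([ 0.6131, -0.2003,  0.0842]), [array([ 610.1, -203.1]), array([35.3, 98.6]), np.float64(85.4)])
post (35, array([ 0.5159, -0.1936,  0.0976]), [array([ 514. , -195.4]), array([15.5, 14. ]), np.float64(26.4)])
arm (22, array([ 0.5046, -0.2286,  0.0417]), [array([ 493.3, -231.2]), array([41.8, 27.9]), np.float64(3.6)])
index (76, array([ 0.4537, -0.2252,  0.0345]), [array([ 467.9, -225.6]), array([85.7, 44.9]), np.float64(21.8)])
base (2401, array([ 0.5927, -0.1458,  0.0124]), [array([ 545.8, -158.7]), array([222.2, 285.6]), np.fl
[... 428 characters left out ...]
float64(62.5)])
holder (619, array([ 0.6156, -0.1115,  0.0616]), [array([ 615.3, -118.6]), array([83.6, 50.4]), np.float64(84.8)])
housing (689, array([ 0.607 , -0.2053,  0.0846]), [array([ 608.1, -206.1]), array([ 33.3, 100.8]), np.float64(84.7)])
post (49, array([ 0.5129, -0.1975,  0.0999]), [array([ 513.1, -197.5]), array([14.2, 13.2]), np.float64(88.8)])
arm (47, array([ 0.5055, -0.2321,  0.0416]), [array([ 514.8, -231.5]), array([87.8, 29. ]), np.float64(6.3)])
index (255, array([ 0.4617, -0.2303,  0.0346]), [array([ 465.8, -229. ]), array([87.7, 48.9]), np.float64(21.3)])
base (4917, array([ 0.5685, -0.1639,  0.0121]), [array([ 580.2, -164.3]), array([220.5, 355.4]), np.float64(85.4)])
```

```bash
cat >> h.py <<'E'
def go(t,yang):
    o=get_obs(); w,x,y,z=o["eef_rot"]; M=R.from_quat([x,y,z,w]).as_matrix()
    s=M.T@(np.array(t)-o["eef_pos"])/0.4
    ya=np.degrees(np.arctan2(M[1,1],M[0,1])); d=(ya-yang+180)%360-180
    print("pos",np.round(o["eef_pos"],4),"yang",round(ya,2),"tilt",np.round(M[:,2],4),"shift",np.round(s,4),"turn",round(d/180,4),"f",np.round(o["wrist_force"],1),"t",o["time_s"],"open",o["opening"],o["grasp_force"])
E
python3 -c "
from h import *
go([.47,.30,.27],-2)"
```

```text
pos [0.1758 0.5475 0.2313] yang 72.19 tilt [-0.  0. -1.] shift [-0.8894 -0.3641 -0.0968] turn 0.4122 f [1.3 0.1 0. ] t 1.4 open 0.996396480658895 0.0
```

>>> {"api": "play_rows", "payload": {"plan": [[70, [-0.889, -0.364, -0.097], 0.412], [70, [-0.889, -0.364, -0.097], 0.412], [70, [-0.889, -0.364, -0.097], 0.412], [70, [-0.889, -0.364, -0.097], 0.412], [70, [-0.889, -0.364, -0.097], 0.412], [70, [-0.889, -0.364, -0.097], 0.412], [70, [-0.889, -0.364, -0.097], 0.412], [70, [-0.889, -0.364, -0.097], 0.412], [70, [-0.889, -0.364, -0.097], 0.412], [70, [-0.889, -0.364, -0.097], 0.412]]}}

```text
time_s: 2.4
eef_pos: [0.4708, 0.2991, 0.2701]
eef_rot: [-0.0, 0.72, 0.694, 0.0]
wrist_force: [-0.1, 0.7, -0.3]
opening: 0.815
grasp_force: 0.0
```

```bash
python3 -c "
from h import *
p=snap('wrist','w0');W=cloud(p);rects(W);go([.47,.30,.27],-2)
print(np.round(p['T_tool_cam'],3))"
```

```text
rack (3891, array([0.4699, 0.3101, 0.0454]), [array([448.8, 293. ]), array([187.7,  87.3]), np.float64(88.0)])
tall (266, array([0.4703, 0.3047, 0.1098]), [array([470.3, 303.8]), array([17.4, 15.6]), np.float64(88.3)])
ta (231, array([0.4719, 0.3488, 0.0804]), [array([472. , 348.5]), array([16.2, 16.4]), np.float64(87.2)])
tb (197, array([0.4688, 0.2598, 0.0801]), [array([469.1, 259.5]), array([16.6, 16.2]), np.float64(1.2)])
holder None
housing None
post None
arm None
index None
base (243, array([ 0.6831, -0.0748,  0.0124]), [array([683.3, -76.5]), array([39.9, 20.5]), np.float64(83.0)])
pos [0.47   0.2998 0.2699] yang -1.9 tilt [-5.e-04  1.e-04 -1.e+00] shift [ 0.0006  0.     -0.0002] turn 0.0006 f [ 0.2 -0.9 -0.2] t 2.45 open 0.8204924181999912 0.0
[[ 0.    -0.961 -0.275  0.071]
 [ 1.    -0.     0.001 -0.001]
 [-0.001 -0.275  0.961 -0.143]
 [ 0.     0.     0.     1.   ]]
```

View pics/w0.png

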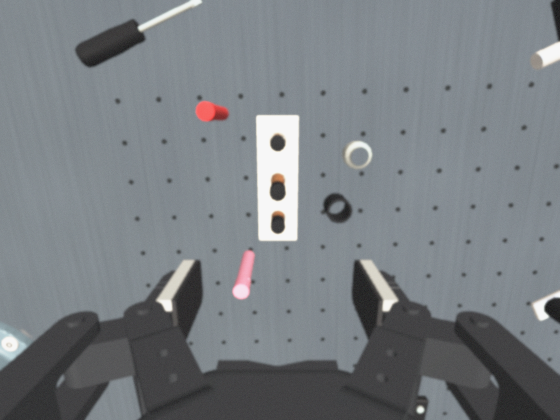

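>>> {"api": "play_rows", "payload": {"plan": [[60, [0.005, 0.001, 0.12], 0], [60, [0.005, 0.001, 0.24], 0], [60, [0.005, 0.001, 0.36], 0], [60, [0.005, 0.001, 0.46], 0], [60, [0.005, 0.001, 0.51], 0], [60, [0.005, 0.001, 0.532], 0], [60, [0.005, 0.001, 0.532], 0], [10, [0.005, 0.001, 0.532], 0], [0, [0.005, 0.001, 0.532], 0], [0, [0.005, 0.001, 0.532], 0]]}}

```text
time_s: 3.45
eef_pos: [0.4714, 0.3026, 0.0589]
eef_rot: [0.001, 0.719, 0.695, 0.001]
wrist_force: [0.5, -0.7, 3.4]
opening: 0.199
grasp_force: 14.6
```

>>> {"api": "play_rows", "payload": {"plan": [[0, [0, 0, 0], 0], [0, [0, 0, 0], 0], [0, [0, 0, 0], 0], [0, [0, 0, 0], 0], [0, [0, 0, 0], 0]]}}

```text
time_s: 3.95
eef_pos: [0.4714, 0.3025, 0.0589]
eef_rot: [0.0, 0.719, 0.695, 0.001]
wrist_force: [-1.8, 0.5, 6.5]
opening: 0.179
grasp_force: 58.2
```

>>> {"api": "play_rows", "payload": {"plan": [[0, [0, 0, -0.02], 0], [0, [0, 0, -0.06], 0], [0, [0, 0, -0.12], 0], [0, [0, 0, -0.2], 0], [0, [0, 0, -0.3], 0], [0, [0, 0, -0.4], 0], [0, [0, 0, -0.5], 0], [0, [0, 0, -0.5], 0]]}}

```text
time_s: 4.75
eef_pos: [0.4734, 0.3033, 0.2649]
eef_rot: [0.002, 0.719, 0.695, 0.006]
wrist_force: [0.5, 0.9, -0.7]
opening: 0.181
grasp_force: 58.7
```

```bash
python3 -c "
from h import *
p=snap('wrist');W=cloud(p)
for z in(.26,.28,.30,.305):print(rect(W,(.44,.5,.27,.34),(z,.33)))
go([.53,-.12,.26],-5)"
```

```text
(11517, array([0.4692, 0.3108, 0.306 ]), [array([469.9, 306.2]), array([28.4, 60.6]), np.float64(88.1)])
(10414, array([0.4688, 0.3107, 0.3095]), [array([469.9, 306.2]), array([28.4, 60.6]), np.float64(88.1)])
(8282, array([0.4679, 0.3103, 0.3146]), [array([469.9, 306.2]), array([28.4, 60.6]), np.float64(88.1)])
(7468, array([0.4675, 0.3102, 0.3159]), [array([469.9, 306.2]), array([28.4, 60.6]), np.float64(88.1)])
pos [0.4721 0.3027 0.2615] yang -1.96 tilt [ 0.0069  0.0026 -1.    ] shift [-1.0513  0.1809  0.0019] turn 0.0169 f [-0.4 -0.2 -0.4] t 4.8 open 0.17876222129241542 58.74167762696743
```

>>> {"api": "play_rows", "payload": {"plan": [[0, [-0.1, 0.04, 0], 0], [0, [-0.2, 0.08, 0], 0], [0, [-0.3, 0.12, 0], 0], [0, [-0.4, 0.16, 0], 0], [0, [-0.5, 0.2, 0], 0], [0, [-0.6, 0.25, 0], 0], [0, [-0.7, 0.3, 0], 0], [0, [-0.8, 0.33, 0], 0], [0, [-0.9, 0.37, 0], 0], [0, [-1.0, 0.38, 0], 0.017]]}}

```text
time_s: 5.8
eef_pos: [0.6085, -0.1046, 0.2555]
eef_rot: [-0.001, 0.738, 0.675, -0.0]
wrist_force: [0.4, -0.1, 0.4]
opening: 0.175
grasp_force: 58.7
```

```bash
python3 -c "
from h import *
go([.612,-.175,.265],-5)"
```

```text
pos [ 0.6085 -0.1046  0.2555] yang -5.08 tilt [-2.1e-03  9.0e-04 -1.0e+00] shift [-0.1746  0.0243 -0.0239] turn -0.0004 f [ 0.4 -0.1  0.4] t 5.8 open 0.17499822621131542 58.73656801879406
```

>>> {"api": "play_rows", "payload": {"plan": [[0, [-0.1, 0.02, -0.02], 0], [0, [-0.175, 0.024, -0.024], 0], [0, [-0.175, 0.024, -0.024], 0], [0, [-0.175, 0.024, -0.024], 0], [0, [-0.175, 0.024, -0.024], 0], [0, [-0.175, 0.024, -0.024], 0]]}}

```text
time_s: 6.4
eef_pos: [0.6118, -0.172, 0.2664]
eef_rot: [-0.001, 0.737, 0.676, -0.0]
wrist_force: [0.9, 0.1, -0.6]
opening: 0.177
grasp_force: 58.7
```

```bash
python3 -c "
from h import *
p=snap('wrist','w1');W=cloud(p);np.savez('w1',W=W,img=p['image']);rects(W);go([.612,-.175,.265],-5)"
```

```text
rack None
tall None
ta None
tb None
holder (2925, array([ 0.6155, -0.1087,  0.0621]), [array([ 614.8, -117.1]), array([87.4, 50. ]), np.float64(85.2)])
housing (2596, array([ 0.6074, -0.2005,  0.085 ]), [array([ 607.4, -202.2]), array([ 31.8, 100.2]), np.float64(85.1)])
post (224, array([ 0.5139, -0.1936,  0.0989]), [array([ 513.2, -194.5]), array([15.5, 14.5]), np.float64(39.0)])
arm (139, array([ 0.5009, -0.2268,  0.0416]), [array([ 491. , -224.8]), array([32.7, 42.5]), np.float64(85.1)])
index (762, array([ 0.4612, -0.227 ,  0.0346]), [array([ 460. , -213.4]), array([79.7, 54.2]), np.float64(0.2)])
base (17217, array([ 0.5739, -0.1471,  0.0122]), [array([ 580.3, -160.4]), array([218.4, 357.4]), np.float64(85.0)])
pos [ 0.6119 -0.1721  0.2666] yang -4.93 tilt [-5.e-04  4.e-04 -1.e+00] shift [-0.0072  0.0009  0.0041] turn 0.0004 f [ 0.2  0.  -0.4] t 6.45 open 0.17877559617675495 58.73619608581066
```

View pics/w1.png

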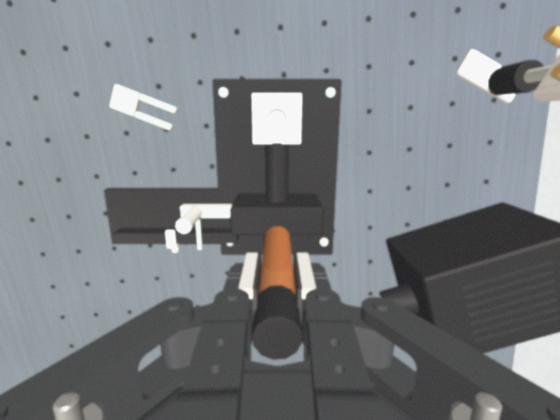

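```bash
cat > fit.py <<'E'
from h import *
from scipy.optimize import least_squares
d=np.load("w1.npz");W=d["W"];img=d["img"].astype(int)
# tube: amber pixels near centre
m=(img[...,0]-img[...,2]>50)&(img[...,0]>90); m[:220]=0;m[330:]=0;m[:,:255]=0;m[:,305:]=0
m=cv2.erode(m.astype(np.uint8),np.ones((3,3)))>0
P=W[m]; P=P[(P[:,2]>.2)&(P[:,2]<.32)]; print("amber",len(P),P.min(0).round(4),P.max(0).round(4))
z0=.26
def res(a):
    x=P[:,0]-(a[0]+a[2]*(P[:,2]-z0)); y=P[:,1]-(a[1]+a[3]*(P[:,2]-z0))
    return np.hypot(x,y)-.008
s=least_squares(res,[.612,-.172,0,0],loss="soft_l1",f_scale=.001);a=s.x
print("tube axis at z .26",a[:2].round(4),"slope",a[2:].round(4),"bottom .22",(a[:2]+a[2:]*(-.04)).round(4),"rms",np.std(res(a)))
# holder top (bright)
b=(img.min(-1)>150)&(abs(W[...,2]-.062)<.005)&(abs(W[...,0]-.615)<.05)&(W[...,1]>-.16)&(W[...,1]<-.06)
q=W[b][:,:2]*1000;r=cv2.minAreaRect(q.astype(np.float32));print("block",r)
# base frame: housing rect
v,u=np.nonzero(b)
hm=(abs(u-277)<400)
sub=img[100:136,262:294].min(-1); print(sub[::2,::2])
print("idx/arms")
for n,c in(("bright37",(.0355,.039)),("bright41",(.0395,.044)),):
    k=(img.min(-1)>120)&(W[...,2]>c[0])&(W[...,2]<c[1])&(W[...,0]>.43)&(W[...,0]<.535)&(W[...,1]<-.2)&(W[...,1]>-.27)
    print(n,k.sum(),W[k].mean(0).round(4),cv2.minAreaRect((W[k][:,:2]*1000).astype(np.float32)))
E
python3 fit.py
```

```text
amber 1539 [ 0.6046 -0.1693  0.2221] [ 0.6183 -0.1628  0.2954]
tube axis at z .26 [ 0.6107 -0.1715] slope [-0.0001 -0.0023] bottom .22 [ 0.6107 -0.1714] rms 0.0002348225263674882
block ((616.3092041015625, -99.0949478149414), (51.277713775634766, 50.000465393066406), 85.19500732421875)
[[247 247 247 247 247 247 247 247 247 247 247 247 247 247 247 247]
 [247 247 247 247 247 247 247 247 247 247 247 247 247 247 247 247]
 [247 247 247 247 247 247 247 247 247 247 247 247 247 247 247 247]
 [247 247 247 247 247 247 247 247 247 247 247 247 247 247 247 247]
 [247 247 247 247 247 247 246 243 244 247 247 247 247 247 247 247]
 [247 247 247 247 246 232 224 229 223 221 239 247 247 247 247 247]
 [247 247 247 247 234 243 247 247 247 246 231 238 247 247 247 247]
 [247 247 247 244 244 247 247 247 247 247 247 230 246 247 247 247]
 [247 247 247 243 247 247 247 247 247 247 247 244 244 247 247 247]
 [247 247 247 245 247 247 247 247 247 247 247 246 244 247 247 247]
 [247 247 247 246 247 247 247 247 247 247 247 246 246 247 247 247]
 [247 247 247 247 247 247 247 247 247 247 247 246 247 247 247 247]
 [247 247 247 247 247 247 247 247 247 247 247 247 247 247 247 247]
 [247 247 247 247 247 247 247 247 247 247 247 247 247 247 247 247]
 [247 247 247 247 247 247 247 247 247 247 247 247 247 247 247 247]
 [247 247 247 247 247 247 247 247 247 247 247 247 247 247 247 247]
 [247 247 247 247 247 247 247 247 247 247 247 247 247 247 247 247]
 [247 247 247 247 247 247 247 247 247 247 247 247 247 247 247 247]]
idx/arms
bright37 151 [ 0.4747 -0.2286  0.0371] ((489.5688781738281, -222.4015655517578), (36.397850036621094, 45.67417526245117), 86.9153823852539)
bright41 95 [ 0.5105 -0.2238  0.0427] ((510.174072265625, -224.0656280517578), (37.415260314941406, 4.566537380218506), 84.54740142822266)
```

```bash
python3 -c "
from h import *
go([.6175,-.0998,.125],-5)"
```

```text
pos [ 0.6119 -0.1721  0.2666] yang -4.93 tilt [-5.e-04  4.e-04 -1.e+00] shift [ 0.1812 -0.0014  0.3541] turn 0.0004 f [ 0.2  0.  -0.4] t 6.45 open 0.17877559617675495 58.73619608581066
```

>>> {"api": "play_rows", "payload": {"plan": [[0, [0.1, 0, 0], 0], [0, [0.181, -0.001, 0.05], 0], [0, [0.181, -0.001, 0.13], 0], [0, [0.181, -0.001, 0.22], 0], [0, [0.181, -0.001, 0.3], 0], [0, [0.181, -0.001, 0.34], 0], [0, [0.181, -0.001, 0.354], 0], [0, [0.181, -0.001, 0.354], 0], [0, [0.181, -0.001, 0.354], 0], [0, [0.181, -0.001, 0.354], 0]]}}

```text
time_s: 7.45
eef_pos: [0.6191, -0.1018, 0.1273]
eef_rot: [0.001, 0.737, 0.675, 0.001]
wrist_force: [-0.0, 0.4, -0.4]
opening: 0.177
grasp_force: 58.7
```

```bash
python3 -c "
from h import *
go([.6175,-.0998,.125],-5)
a=snap('wrist','w2');b=snap('scene','s2');c=snap('top','t2')
np.savez('w2',W=cloud(a),img=a['image']);np.savez('s2',W=cloud(b),img=b['image']);np.savez('t2',W=cloud(c),img=c['image'])
f=lambda p,r,k:cv2.resize(p['image'][r[0]:r[1],r[2]:r[3],::-1],(k,420),interpolation=cv2.INTER_CUBIC)
cv2.imwrite('pics/c2.png',np.hstack([f(b,(150,255,120,230),440),f(a,(60,270,190,370),360)]))"
```

```text
pos [ 0.6191 -0.1018  0.1273] yang -5.03 tilt [ 0.0031 -0.0011 -1.    ] shift [ 0.0046 -0.0045  0.0058] turn -0.0002 f [-0.   0.4 -0.4] t 7.45 open 0.17723558258526453 58.74000057578087
```

View pics/c2.png

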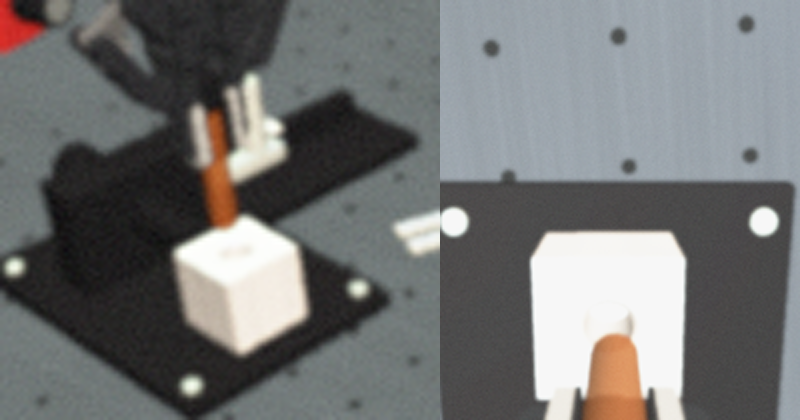

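```bash
cat > fit2.py <<'E'
import sys
from h import *
from scipy.optimize import least_squares
def run(tag,z0,tubez):
    d=np.load(tag+".npz");W=d["W"];img=d["img"].astype(int)
    near=(abs(W[...,0]-.617)<.04)&(abs(W[...,1]+.1)<.045)
    m=near&(img[...,0]-img[...,2]>50)&(img[...,0]>80)&(W[...,2]>tubez[0])&(W[...,2]<tubez[1])
    m=cv2.erode(m.astype(np.uint8),np.ones((3,3)) if tag[0]=='w' else np.ones((1,1)))>0
    P=W[m]
    def res(a): return np.hypot(P[:,0]-a[0]-a[2]*(P[:,2]-z0),P[:,1]-a[1]-a[3]*(P[:,2]-z0))-.008
    a=least_squares(res,[.617,-.1,0,0],loss="soft_l1",f_scale=.001).x
    print(tag,len(P),"axis",a[:2].round(4),"slope",a[2:].round(3),"std",res(a).std().round(5))
    b=(img.min(-1)>140)&(abs(W[...,2]-.062)<.004)&near
    r=cv2.minAreaRect((W[b][:,:2]*1000).astype(np.float32));print(" block",b.sum(),[np.round(x,1) for x in r],W[b].mean(0).round(4))
if __name__=="__main__":
    for t in("w2","s2","t2"): run(t,.08,(.076,.125))
E
python3 fit2.py
```

```text
w2 511 axis [ 0.6181 -0.1012] slope [-0.001  0.001] std 0.00021
 block 3819 [array([616.3, -98.5]), array([50.6, 50.1]), np.float64(85.0)] [ 0.6163 -0.0931  0.0624]
s2 105 axis [ 0.6186 -0.1032] slope [0.002 0.008] std 0.00096
 block 284 [array([ 618. , -102.6]), array([59.5, 51. ]), np.float64(84.5)] [ 0.6201 -0.098   0.0621]
t2 0 axis [ 0.617 -0.1  ] slope [0. 0.] std nan
 block 4 [array([640.3, -79. ]), array([2. , 6.7]), np.float64(71.0)] [ 0.6406 -0.0794  0.0603]
  ret = _var(a, axis=axis, dtype=dtype, out=out, ddof=ddof,
  arrmean = um.true_divide(arrmean, div, out=arrmean,
  ret = ret.dtype.type(ret / rcount)
```

>>> {"api": "play_rows", "payload": {"plan": [[0, [0, 0, 0], 0], [0, [0, 0, 0], 0], [0, [0, 0, 0], 0]]}}

```text
time_s: 7.9
eef_pos: [0.6179, -0.1013, 0.1253]
eef_rot: [0.0, 0.737, 0.675, 0.0]
wrist_force: [-0.2, -0.5, 0.1]
opening: 0.176
grasp_force: 58.7
```

```bash
python3 -c "
from h import *
go([.6173,-.0993,.119],-5)"
```

```text
pos [ 0.6179 -0.1013  0.1253] yang -5.03 tilt [ 1.e-04  0.e+00 -1.e+00] shift [ 0.0049 -0.0019  0.0158] turn -0.0002 f [-0.2 -0.5  0.1] t 7.9 open 0.1761829433939296 58.74065928161144
```

>>> {"api": "play_rows", "payload": {"plan": [[0, [0.005, -0.002, 0.008], 0], [0, [0.005, -0.002, 0.016], 0], [0, [0.005, -0.002, 0.016], 0], [0, [0.005, -0.002, 0.016], 0], [0, [0.005, -0.002, 0.016], 0]]}}

```text
time_s: 8.4
eef_pos: [0.6173, -0.0993, 0.1189]
eef_rot: [0.0, 0.737, 0.675, 0.0]
wrist_force: [-0.3, -0.1, 1.0]
opening: 0.179
grasp_force: 58.7
```

```bash
python3 -c "
from h import *
go([.6173,-.0993,.119],-5)
a=snap('wrist','w3');np.savez('w3',W=cloud(a),img=a['image'])
import fit2;fit2.run('w3',.08,(.073,.12))
cv2.imwrite('pics/c3.png',cv2.resize(a['image'][150:290,210:340,::-1],(520,560),interpolation=cv2.INTER_CUBIC))"
```

```text
pos [ 0.6173 -0.0993  0.1189] yang -5.03 tilt [ 0. -0. -1.] shift [-0.     -0.0001 -0.0003] turn -0.0002 f [-0.3 -0.1  1. ] t 8.4 open 0.17866921143217254 58.73973414301872
w3 560 axis [ 0.6162 -0.0987] slope [ 0.001 -0.001] std 0.00023
 block 3756 [array([616.5, -97.4]), array([48.2, 50.2]), np.float64(85.0)] [ 0.6171 -0.091   0.0624]
```

View pics/c3.png

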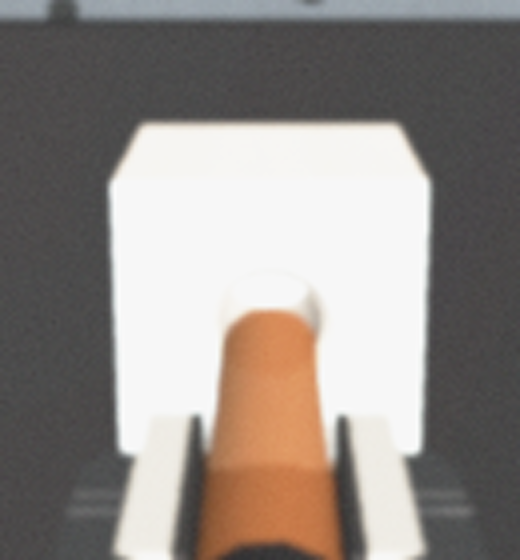

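>>> {"api": "play_rows", "payload": {"plan": [[0, [0, 0, 0.006], 0], [0, [0, 0, 0.012], 0], [0, [0, 0, 0.018], 0], [0, [0, 0, 0.024], 0], [0, [0, 0, 0.03], 0], [0, [0, 0, 0.036], 0], [0, [0, 0, 0.036], 0]]}}

```text
time_s: 9.15
eef_pos: [0.617, -0.0991, 0.1039]
eef_rot: [-0.0, 0.737, 0.675, -0.0]
wrist_force: [-0.7, 0.4, 0.0]
opening: 0.178
grasp_force: 58.7
```

>>> {"api": "play_rows", "payload": {"plan": [[0, [0, 0, 0.01], 0], [0, [0, 0, 0.02], 0], [0, [0, 0, 0.03], 0], [0, [0, 0, 0.04], 0], [0, [0, 0, 0.05], 0], [0, [0, 0, 0.06], 0], [0, [0, 0, 0.07], 0], [0, [0, 0, 0.078], 0], [0, [0, 0, 0.078], 0], [0, [0, 0, 0.078], 0]]}}

```text
time_s: 10.15
eef_pos: [0.6173, -0.0993, 0.0733]
eef_rot: [-0.0, 0.737, 0.675, -0.0]
wrist_force: [1.1, -0.9, -0.3]
opening: 0.179
grasp_force: 58.7
```

Free descent, about 2 mm above the bottom. Lower slightly more, then release.

>>> {"api": "play_rows", "payload": {"plan": [[0, [0, 0, 0.003], 0], [0, [0, 0, 0.004], 0], [0, [0, 0, 0.004], 0], [30, [0, 0, 0.004], 0], [40, [0, 0, 0.004], 0], [40, [0, 0, 0.004], 0], [40, [0, 0, 0.004], 0]]}}

```text
time_s: 10.85
eef_pos: [0.6173, -0.0993, 0.0718]
eef_rot: [0.0, 0.737, 0.675, 0.0]
wrist_force: [-0.6, 0.2, 0.1]
opening: 0.468
grasp_force: 0.0
```

>>> {"api": "play_rows", "payload": {"plan": [[50, [0, 0, 0], 0], [50, [0, 0, -0.05], 0], [50, [0, 0, -0.15], 0], [50, [0, 0, -0.25], 0], [50, [0, 0, -0.35], 0], [50, [0, 0, -0.45], 0], [50, [0, 0, -0.5], 0], [50, [0, 0, -0.5], 0], [50, [0, 0, -0.5], 0]]}}

```text
time_s: 11.75
eef_pos: [0.6171, -0.0992, 0.2713]
eef_rot: [0.0, 0.737, 0.675, 0.0]
wrist_force: [0.7, 0.1, -0.8]
opening: 0.584
grasp_force: 0.0
```

```bash
python3 -c "
from h import *
a=snap('wrist');W=cloud(a);rects(W);print(rect(W,(.58,.65,-.13,-.07),(.1,.14)))
go([.517,-.24,.25],85)
for t in ((.517,-.24,.25),): go(t,-95)"
```

```text
rack None
tall None
ta None
tb None
holder (2206, array([ 0.6157, -0.1078,  0.062 ]), [array([ 614.9, -117. ]), array([88., 50.]), np.float64(85.2)])
housing (2347, array([ 0.6076, -0.2006,  0.0848]), [array([ 607.3, -202.1]), array([32.3, 99.7]), np.float64(85.0)])
post None
arm (17, array([ 0.4733, -0.2235,  0.038 ]), [array([ 473.5, -224.7]), array([12.7,  6.6]), np.float64(80.3)])
index (459, array([ 0.4493, -0.224 ,  0.0343]), [array([ 464.3, -217.7]), array([89.6, 34. ]), np.float64(22.4)])
base (14018, array([ 0.5733, -0.1411,  0.0122]), [array([ 579.4, -159.8]), array([220.6, 356. ]), np.float64(85.9)])
(324, array([ 0.6162, -0.0964,  0.1202]), [array([616.1, -97.6]), array([16.7, 16.5]), np.float64(27.7)])
pos [ 0.6165 -0.099   0.2701] yang -5.03 tilt [-2.2e-03  8.0e-04 -1.0e+00] shift [-0.3729 -0.2169  0.0505] turn -0.5002 f [-1.4  0.9 -1.3] t 11.8 open 0.5888665170272473 0.0
pos [ 0.6165 -0.099   0.2701] yang -5.03 tilt [-2.2e-03  8.0e-04 -1.0e+00] shift [-0.3729 -0.2169  0.0505] turn 0.4998 f [-1.4  0.9 -1.3] t 11.8 open 0.5888665170272473 0.0
```

```bash
python3 - <<'E'
from h import *
c,s=np.cos(np.radians(-5)),np.sin(np.radians(-5))
for t in("w1","top","scene"):
    d=np.load(t+".npz");W=d["W"];img=d["img"].astype(int)
    H={"w1":(.6075,-.2022),"top":(.6081,-.2061),"scene":(.6101,-.2031)}[t]
    Q=(W[...,:2]-H)@np.array([[c,-s],[s,c]])*1000  # unit frame rel housing centre
    near=(Q[...,0]>-190)&(Q[...,0]<-60)&(abs(Q[...,1]+30)<40)
    b=near&(img.min(-1)>110)
    lab=cv2.connectedComponentsWithStats(b.astype(np.uint8))[1]
    for l in range(1,lab.max()+1):
        k=(lab==l)&(W[...,2]>.03)
        if k.sum()>6:print(t,l,k.sum(),Q[k].min(0).round(1),Q[k].max(0).round(1),"med",np.median(Q[k],0).round(1),W[k][:,2].min().round(3),np.median(W[k][:,2]).round(3),W[k][:,2].max().round(3))
    k=near&(W[...,2]>.094); print("posttop",Q[k].mean(0).round(1),Q[k].min(0).round(1),Q[k].max(0).round(1))
    k=b&(W[...,2]>.037)&(W[...,2]<.045)&(Q[...,1]<-15)&(Q[...,0]>-115);print("arm",k.sum(),Q[k].mean(0).round(1),Q[k].min(0).round(1),Q[k].max(0).round(1))
go([.513,-.194,.20],85)
E
```

```text
w1 1 1228 [-140.   -49.5] [-60.    7.5] med [-93.2  -1.1] 0.03 0.048 0.102
posttop [-94.3   0.1] [-102.8   -8. ] [-87.3   7.3]
arm 109 [-94.8 -32.1] [-97.5 -49. ] [-92.8 -15.2]
top 1 310 [-137.8  -56.1] [-60.    7.8] med [-96.1  -1.3] 0.031 0.047 0.106
posttop [-95.4   0.2] [-101.9   -6.8] [-88.6   7.4]
arm 19 [-95.  -35.8] [-97.4 -48.9] [-92.7 -22. ]
scene 1 268 [-146.6  -49.4] [-60.4   7.2] med [-93.2   2.4] 0.033 0.049 0.102
posttop [-95.    0.9] [-105.1   -7.9] [-88.8   6.6]
arm 18 [-96.3 -35.2] [-99.3 -49.4] [-94.  -21.6]
pos [ 0.6165 -0.099   0.2701] yang -5.03 tilt [-2.2e-03  8.0e-04 -1.0e+00] shift [-0.2593 -0.2366  0.1756] turn -0.5002 f [-1.4  0.9 -1.3] t 11.8 open 0.5888665170272473 0.0
```

>>> {"api": "play_rows", "payload": {"plan": [[50, [-0.06, -0.06, 0], -0.05], [50, [-0.12, -0.12, 0], -0.1], [50, [-0.2, -0.2, 0.03], -0.15], [50, [-0.259, -0.237, 0.06], -0.2], [50, [-0.259, -0.237, 0.1], -0.25], [50, [-0.259, -0.237, 0.125], -0.3], [50, [-0.259, -0.237, 0.125], -0.35], [50, [-0.259, -0.237, 0.125], -0.4], [50, [-0.259, -0.237, 0.125], -0.45], [50, [-0.259, -0.237, 0.125], -0.5]]}}

```text
time_s: 12.8
eef_pos: [0.5126, -0.1935, 0.2192]
eef_rot: [-0.002, 0.078, 0.997, 0.001]
wrist_force: [-0.7, 0.2, -0.4]
opening: 0.586
grasp_force: 0.0
```

>>> {"api": "play_rows", "payload": {"plan": [[50, [0, 0, 0], 0], [50, [0, 0, 0], 0], [50, [0, 0, 0], 0]]}}

```text
time_s: 13.1
eef_pos: [0.5134, -0.1939, 0.2208]
eef_rot: [-0.001, 0.082, 0.997, 0.0]
wrist_force: [-0.3, -0.8, -0.0]
opening: 0.584
grasp_force: 0.0
```

```bash
python3 - <<'E'
from h import *
go([.513,-.194,.059],85)
a=snap('wrist','w4');W=cloud(a);np.savez('w4',W=W,img=a['image']);rects(W)
E
```

```text
pos [ 0.5134 -0.1939  0.2208] yang 80.54 tilt [-1.2e-03  8.0e-04 -1.0e+00] shift [ 4.000e-04 -7.000e-04  4.046e-01] turn -0.0248 f [-0.3 -0.8 -0. ] t 13.1 open 0.5838061246950589 0.0
rack None
tall None
ta None
tb None
holder (1436, array([ 0.605 , -0.1003,  0.0622]), [array([ 612.1, -117.1]), array([87.6, 47.1]), np.float64(84.5)])
housing (2983, array([ 0.6026, -0.2031,  0.0854]), [array([ 606.5, -203.5]), array([ 32. , 100.1]), np.float64(85.0)])
post (302, array([ 0.5114, -0.1951,  0.0996]), [array([ 512.1, -195.2]), array([15.3, 15.3]), np.float64(60.7)])
arm (262, array([ 0.5056, -0.2258,  0.0426]), [array([ 514.4, -226.4]), array([92.1, 33. ]), np.float64(12.6)])
index (1250, array([ 0.46  , -0.2281,  0.035 ]), [array([ 464.9, -226.5]), array([85.9, 48.9]), np.float64(22.5)])
base (17737, array([ 0.5311, -0.1705,  0.0125]), [array([ 543.7, -157.9]), array([219.9, 284.4]), np.float64(84.9)])
```

View pics/w4.png

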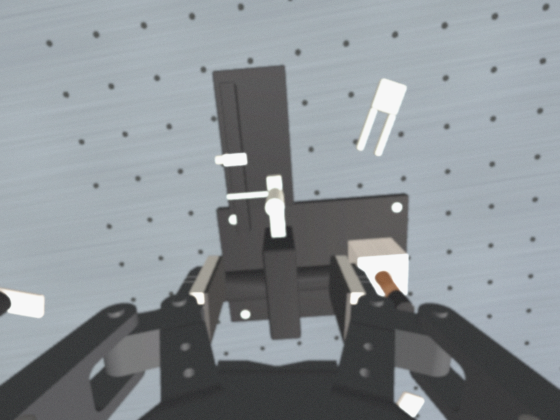

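```bash
cat > idx.py <<'E'
import sys
from h import *
def idx(t,H=None):
    d=np.load(t+".npz");W=d["W"];img=d["img"].astype(int)
    c,s=np.cos(np.radians(-5)),np.sin(np.radians(-5))
    Q=(W[...,:2]-(H or (.6065,-.2030)))@np.array([[c,-s],[s,c]])*1000
    b=(img.min(-1)>120)&(W[...,2]>.0345)&(W[...,2]<.046)&(Q[...,1]<-18)&(Q[...,1]>-60)&(Q[...,0]>-190)&(Q[...,0]<-60)
    n,lab,st,_=cv2.connectedComponentsWithStats(b.astype(np.uint8))
    for l in range(1,n):
        k=lab==l
        if k.sum()>10: print(t,k.sum(),st[l][:4],"min",Q[k].min(0).round(1),"max",Q[k].max(0).round(1),"mean",Q[k].mean(0).round(1),"z",W[k][:,2].mean().round(4))
if __name__=="__main__": idx(sys.argv[1])
E
python3 idx.py w4; python3 idx.py w1; python3 -c "
from h import *
go([.5125,-.1945,.059],85)"
```

```text
w4 246 [223 152  23  15] min [-137.   -49.4] max [-123.8  -27.5] mean [-130.9  -38.3] z 0.0372
w4 156 [227 192  31   8] min [-96.4 -49.5] max [-88.4 -18.1] mean [-94.3 -34.3] z 0.0426
w1 102 [196 225   6  24] min [-99.4 -48.1] max [-91.9 -18.4] mean [-93.9 -33.5] z 0.0424
w1 160 [164 230  13  17] min [-137.6  -48.1] max [-124.   -26.5] mean [-130.4  -37.1] z 0.0369
pos [ 0.5135 -0.194   0.2211] yang 80.58 tilt [-7.e-04  5.e-04 -1.e+00] shift [ 0.002  -0.0018  0.4053] turn -0.0245 f [ 0.  -0.7  0.1] t 13.15 open 0.5858315451514965 0.0
```

>>> {"api": "play_rows", "payload": {"plan": [[50, [0.002, -0.002, 0], -0.025], [50, [0.002, -0.002, 0.1], -0.025], [50, [0.002, -0.002, 0.2], -0.025], [50, [0.002, -0.002, 0.3], -0.025], [50, [0.002, -0.002, 0.36], -0.025], [50, [0.002, -0.002, 0.39], -0.025], [50, [0.002, -0.002, 0.403], -0.025], [50, [0.002, -0.002, 0.403], -0.025], [0, [0.002, -0.002, 0.403], -0.025], [0, [0.002, -0.002, 0.403], -0.025]]}}

```text
time_s: 14.15
eef_pos: [0.5139, -0.1955, 0.0621]
eef_rot: [0.001, 0.042, 0.999, -0.001]
wrist_force: [0.2, 1.0, 0.4]
opening: 0.254
grasp_force: 0.0
```

>>> {"api": "play_rows", "payload": {"plan": [[0, [0, 0, 0], 0], [0, [0, 0, 0], 0], [0, [0, 0, 0], 0], [0, [0, 0, 0], 0], [0, [0, 0, 0], 0]]}}

```text
time_s: 14.65
eef_pos: [0.5137, -0.1961, 0.0621]
eef_rot: [0.001, 0.042, 0.999, -0.001]
wrist_force: [-2.5, -2.4, 6.0]
opening: 0.174
grasp_force: 58.4
```

```bash
python3 -c "
from h import *
go([.5125-.0362,-.1945+.0032,.0595],85)"
```

```text
pos [ 0.5137 -0.1961  0.0621] yang 85.21 tilt [ 0.0021 -0.0025 -1.    ] shift [0.0943 0.0042 0.0063] turn 0.0012 f [-2.5 -2.4  6. ] t 14.65 open 0.174102480851093 58.40251386165619
```

>>> {"api": "play_rows", "payload": {"plan": [[0, [0.01, 0, 0], 0], [0, [0.02, 0, 0], 0], [0, [0.03, 0, 0], 0], [0, [0.04, 0, 0], 0], [0, [0.05, 0, 0], 0], [0, [0.06, 0, 0], 0], [0, [0.07, 0, 0], 0], [0, [0.08, 0, 0], 0], [0, [0.091, 0, 0], 0], [0, [0.091, 0, 0], 0]]}}

```text
time_s: 15.65
eef_pos: [0.4782, -0.193, 0.0621]
eef_rot: [0.002, 0.042, 0.999, -0.001]
wrist_force: [4.3, -4.0, 4.4]
opening: 0.17
grasp_force: 58.7
```

>>> {"api": "play_rows", "payload": {"plan": [[0, [0, 0, 0], 0], [0, [0, 0, 0], 0], [0, [0, 0, 0], 0], [0, [0, 0, 0], 0]]}}

```text
time_s: 16.05
eef_pos: [0.4785, -0.1931, 0.0621]
eef_rot: [0.002, 0.042, 0.999, -0.001]
wrist_force: [4.7, -2.8, 4.9]
opening: 0.17
grasp_force: 58.8
```

```bash
python3 - <<'E'
from h import *
import idx
go([.4763,-.1913,.0595],85)
for n in("wrist","top","scene"):
    a=snap(n,n[0]+'5');np.savez(n[0]+'5',W=cloud(a),img=a['image']);idx.idx(n[0]+'5')
    if n!="wrist":rects(cloud(a)) if n=="scene" else 0
f=lambda n,r:cv2.resize(cv2.imread(f'pics/{n}5.png')[r[0]:r[1],r[2]:r[3]],(400,400),interpolation=cv2.INTER_CUBIC)
cv2.imwrite('pics/c5.png',np.hstack([f('w',(40,240,150,350)),f('t',(150,240,390,480))]))
E
```

```text
pos [ 0.4785 -0.1931  0.0621] yang 85.2 tilt [ 0.0047 -0.0029 -1.    ] shift [0.0059 0.004  0.0065] turn 0.0011 f [ 4.7 -2.8  4.9] t 16.05 open 0.169544069461011 58.75453233718872
w5 985 [187 235  59  24] min [-137.   -49.8] max [-122.8  -18. ] mean [-131.6  -35.8] z 0.0404
s5 32 [183 178   9   6] min [-131.   -50.4] max [-122.2  -18.8] mean [-126.7  -35.8] z 0.0403
rack (954, array([0.474 , 0.3088, 0.0448]), [array([451.4, 308.5]), array([157.9,  91.7]), np.float64(89.3)])
tall None
ta (53, array([0.4756, 0.347 , 0.0794]), [array([474.4, 346.4]), array([17.3, 15.4]), np.float64(72.8)])
tb (45, array([0.4723, 0.2572, 0.0793]), [array([471.1, 256.5]), array([18. , 15.1]), np.float64(29.0)])
holder (365, array([ 0.6212, -0.1047,  0.0616]), [array([ 616.6, -116.1]), array([85. , 51.7]), np.float64(85.6)])
housing (365, array([ 0.6128, -0.2004,  0.0843]), [array([ 609.1, -204.1]), array([ 35.5, 100.5]), np.float64(84.1)])
post (88, array([ 0.486 , -0.1912,  0.1001]), [array([ 484.8, -198.4]), array([20. , 71.4]), np.float64(3.4)])
arm (25, array([ 0.4767, -0.2266,  0.0415]), [array([ 476.9, -226.4]), array([31.6,  7.6]), np.float64(85.3)])
index (100, array([ 0.474 , -0.2154,  0.0381]), [array([ 461.3, -211.4]), array([57.6, 79.7]), np.float64(83.1)])
base (2323, array([ 0.5958, -0.1432,  0.0124]), [array([ 546.3, -156.9]), array([221.3, 285.9]), np.float64(84.2)])
```

View pics/c5.png

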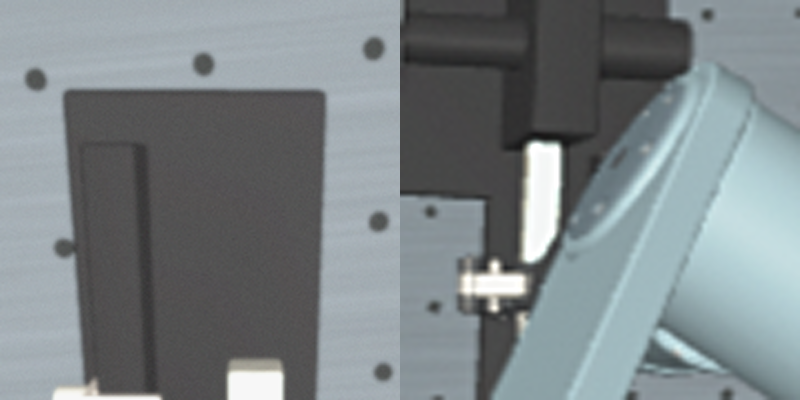

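```bash
python3 - <<'E'
from h import *
im=cv2.imread("pics/w5.png")
cv2.imwrite("pics/d5.png",cv2.resize(im[205:295,160:300],(784,504),interpolation=cv2.INTER_CUBIC))
d=np.load("w5.npz");W=d["W"];img=d["img"].astype(int)
c,s=np.cos(np.radians(-5)),np.sin(np.radians(-5))
Q=(W[...,:2]-(.6065,-.2030))@np.array([[c,-s],[s,c]])*1000
for a,b in((.0345,.0388),(.0405,.046)):
    k=(img.min(-1)>120)&(W[...,2]>a)&(W[...,2]<b)&(Q[...,1]<-27)&(Q[...,1]>-52)&(Q[...,0]>-150)&(Q[...,0]<-100)
    print(k.sum(),Q[k].mean(0).round(1),np.percentile(Q[k][:,0],[2,50,98]).round(1))
E
```

```text
452 [-133.2  -38.4] [-136.2 -133.7 -123.2]
360 [-130.2  -38.3] [-132.  -130.4 -127.9]
```

View pics/d5.png

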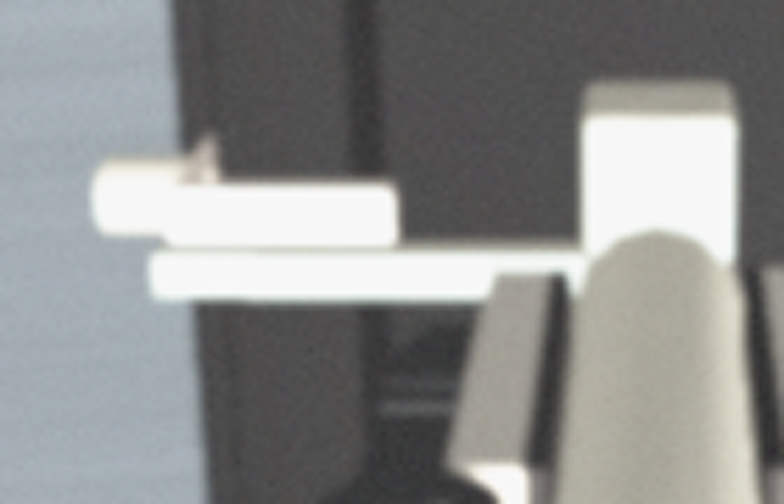

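```bash
python3 - <<'E'
from h import *
W=np.load("s5.npz")["W"]; k=(abs(W[...,0]-.617)<.02)&(abs(W[...,1]+.1)<.02)&(W[...,2]>.08)
print(k.sum(),W[k].mean(0).round(4),np.percentile(W[k][:,2],[90,98]).round(4))
print(hand_in())
E
```

```text
140 [ 0.6202 -0.0962  0.1055] [0.1224 0.1232]
the job is handed in; nothing more can be done
None
```

The tall tube stands released and fully down in the holder, its top measured at about 122 mm. The gripper is holding the shutter slide still, its pointer within about 1 mm of the index plate's middle. I handed the job in at about 16 s of the 58 s allowed; it returned no verdict.

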